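# Let one long can out of the pantry can rack

### The arm

A 7-joint arm with a two-finger parallel gripper is mounted at the origin on the work surface. World frame = base frame: x ahead of the robot, y to its left, z up, the work surface at z = 0. Lengths are in m, angles in rad, forces in N, time in s.
With the tool pointing down it reaches from about 0.35 to 0.9 m from the base axis. Payload 19.9 kg.
Tool frame: the origin (TCP) lies at the very end of the fingers, on their centre line; the grasp point (between the pads) lies 19 mm behind it; z points along the fingers, y is the line along which they close (so a half turn about z gives the same grasp; the last joint's range is limited). The gripper opens to 85 mm and grips with 20 to 120 N. Pads are 22 mm wide; open, the fingers measure 114 mm over their backs; the gripper's body (76 mm by 85 mm) begins 54 mm behind the grasp point. The pads swing forward as they close: fully open they stand 13 mm farther back than shut.
Start: joints at [1.206, 0.417, -0.01, 1.614, 0.005, 1.111, -0.053], TCP at [0.199, -0.593, 0.198] pointing down, gripper open.
Joint ranges: [-2.81, 2.81], [-0.39, 2.02], [-1.27, 1.25], [0.06, 2.57], [-1.19, 4.33], [0.19, 2], [-2.82, 2.82]. Speed limits (rad/s): [1.89, 1.89, 2.39, 2.39, 3.01, 3.01, 3.01].

### API

Orientations are given as a unit quaternion [w, x, y, z].
In Python, from rig import manip gives the robot as it stands.
- The arm moves only by the tool send_rows, never from a script. Its argument "series" is text: rows parted by semicolons, each of 5 numbers parted by spaces: the shift along the world's x, y, z in mm, then the turn about the world's z in rad, then the opening, from 0 (shut) to 1 (fully open). In form: x y z turn jaw; .... A call has 1 to 10 rows; each row is the pose to reach, as a shift and turn from the pose commanded when the call began; what a row does not reach only later rows make up. A row lasts 1/8 s, in which the tool goes at most 62.5 mm and 10.7 degrees, less where a joint would pass 70% of its speed; a pose out of reach is approached as far as the arm can. A call with a gripper value outside its range is refused whole. The fingers move at their own pace and stop on an object; the grip force is fixed at half the most. Time passes only in rows, so rows that repeat a pose let the fingers close. It gives the time, the measured TCP pose, the force, the opening and the grip force at its end, in the units of the state.
- manip.sense(): the state, without advancing time (a new reading comes with each control period).
- manip.read_camera(name): name is "scene" or "top" or "wrist"; returns a dict with "image" (384x512x3 uint8, red, green, blue), "fx", "fy", "cx", "cy" (pixels), "k1" (the pictures are not rectified: a ray, as slopes to the right and down, at radius r is drawn at 1 + k1 r^2 times it, then the intrinsics apply), "extrinsics" (4x4, takes a point from camera to world coordinates); the wrist camera has in their place "hand_eye" (4x4, takes a point from camera to tool coordinates, whose origin is the TCP and whose axes are the flange's). Camera axes: x right, y down, z forward; pixel columns grow to the right and rows downward; lengths in m; the calibration is good to about 2 mm. A picture is of the moment at which its call begins: read the wrist's pose just before it. There is no depth.
- manip.hand_in(): hands the job in; it is judged then, once.
Trained networks look in the newest picture that a camera, given by its name, has taken for a name from the list of things; names that differ only in an ending like _2 or _b are one class to them, and where a whole thing is asked for, a point or a joint stands for the part that bears it (a point fixed in the world has none). Each returns a list of dicts, best first, with "confidence" (0 to 1); they miss things now and then, are a little off and sometimes report something else, mostly with a low value. They report only what shows in the picture. A call takes as long as a camera call. They do not tell look-alikes from the thing itself.
- manip.look_for(camera, thing): "extent" ([left, top, right, bottom] in pixels, round what is visible of it).
The state is a dict: "time": time; "joints": joint angles; "joint_vel": joint speeds; "effort": joint torques, N m; "tool_pos": TCP position; "eef_rot": TCP orientation; "wrist_force": force on the tool from outside, world axes, zero at the start; "ft_torque": the same for the moment, N m; "grip_width": opening from 0.0 (shut) to 1.0 (fully open); "grasp_force": force on a finger pad.
Only numpy, scipy, OpenCV 4.12 (cv2) and the standard library are available. Lean on these libraries where they do the work, as an engineer would, in place of code of your own. Each camera call takes 0.05 s, during which the arm holds its last target. There are 200 camera calls.

### The job

On the wide rack that holds the long cans, press the plate of the rocking lever all the way down so that the gate at its other end lifts and the first can rolls into the pick-up bay, then let the lever come back up so that the gate shuts in front of the next can. Let out one can only. Touch no can yourself, pick nothing up, and leave the narrow rack and everything else on the table alone.

Things in the scene. Friction and masses are not known exactly. Their poses are not given: they have to be found in the camera images.
- rack_long: the wide plywood can rack, fixed: a sloping open lane, 116 mm wide, with three long (100 mm) cans lying across it in a row. Origin on the table under the lever's pivot; +x is downhill (slope 0.14 rad) to the pick-up bay, the last 90 mm before the end wall at x = +128 mm; back wall at x = -167 mm; the press plate sticks out on the +y side; z up. All below 170 mm.
- lever_long (a joint): rocking lever of the wide rack, rad: 0 = at rest (gate down, plate up), 0.8 = plate down on its stop, gate up. A spring returns it; 4 to 8 N on the plate press it to the stop. The first can rolls out from about 0.65. While it is down a rear cross bar holds the second can; on release that can rolls to the lowered gate. One full press and release lets out one can.
- plate_long (a point): centre of the top of the wide rack's press plate (steel, 50 x 50 x 8 mm), beside the lane: at rest 98 mm to the +y side of the rack's origin, 60 mm uphill and 157 mm above the table. A full press sinks it 65 mm and swings it 18 mm uphill; it tilts from 0.4 rad down towards the gate to 0.4 rad the other way. Lane wall 40 mm from its centre. Press from above.
- gate_long (a point): middle of the gate of the wide rack: the 8 mm steel cross bar at the lower, downhill end of the lever, in front of the first can; rises 28 mm in a full press
- long_can1: long can of the wide rack, first in the row from the gate: metal ends, paper label, 66 mm diameter, 100 mm long, about 350 g. Origin at its centre, y along its axis. Starts at x = +3 mm in the rack's frame, 78 mm above the table; at rest in the bay it lies at x = +96 mm
- long_can2: long can of the wide rack, second in the row from the gate: metal ends, paper label, 66 mm diameter, 100 mm long, about 350 g. Origin at its centre, y along its axis. Starts at x = -63 mm in the rack's frame, 87 mm above the table
- long_can3: long can of the wide rack, third in the row from the gate: metal ends, paper label, 66 mm diameter, 100 mm long, about 350 g. Origin at its centre, y along its axis. Starts at x = -128 mm in the rack's frame, 97 mm above the table
- rack_short: the narrow plywood can rack, fixed: a sloping open lane, 66 mm wide, with three short (50 mm) cans lying across it in a row. Origin on the table under the lever's pivot; +x is downhill (slope 0.14 rad) to the pick-up bay, the last 90 mm before the end wall at x = +128 mm; back wall at x = -167 mm; the press plate sticks out on the +y side; z up. All below 170 mm. To be left alone.
- lever_short (a joint): hinge of the narrow rack's lever, rad, 0 = at rest; to be left alone. Its 50 x 50 mm press plate lies 73 mm to the +y side of that rack's centre line
- short_can1: short can of the narrow rack, first in the row from the gate: metal ends, paper label, 66 mm diameter, 50 mm long, about 180 g. Origin at its centre, y along its axis. Starts at x = +3 mm in the rack's frame, 78 mm above the table; at rest in the bay it lies at x = +96 mm
- short_can2: short can of the narrow rack, second in the row from the gate: metal ends, paper label, 66 mm diameter, 50 mm long, about 180 g. Origin at its centre, y along its axis. Starts at x = -63 mm in the rack's frame, 87 mm above the table
- short_can3: short can of the narrow rack, third in the row from the gate: metal ends, paper label, 66 mm diameter, 50 mm long, about 180 g. Origin at its centre, y along its axis. Starts at x = -128 mm in the rack's frame, 97 mm above the table
- preserve_jar: amber glass jar with steel cap, 52 mm diameter, 85 mm tall, standing beside the wide rack, on the plate side, 110 to 150 mm downhill of the plate; origin under its centre
- spice_jar: small glass spice jar with black cap, 40 mm diameter, 75 mm tall, standing beside the narrow rack; origin under its centre
- carton: cardboard carton 50 x 90 x 70 mm, between the low ends of the racks; origin under its centre
Mind the look-alikes: they are no part of the job. Leave any red or yellow look-alike of the long_can3 alone.

How it is judged:
On the way, in this order (a step that is already met when the one before it is completed fails the run):
1. the press plate of the wide rack is pressed down and the gate is lifted (value of joint lever_long above 0.6 rad), for 0.1 s.
2. the first long can has rolled into the pick-up bay (x of long_can1 in the frame of rack_long between 0.075 and 0.125 m and z of long_can1 in the frame of rack_long below 0.085 m), for 0.2 s.
3. the lever is back up and the second can waits at the gate (value of joint lever_long below 0.08 rad and x of long_can2 in the frame of rack_long between -0.02 and 0.02 m), for 0.2 s.
At the end, for the whole second after the job is handed in: The first long can lies at rest in the pick-up bay (its centre 75 to 125 mm downhill of the rack's origin), the lever of the wide rack is back up (joint below 0.08 rad), the second can rests at the gate (within 20 mm of the rack's origin along the lane) and the third behind it (40 to 90 mm uphill) (all of step 2 and all of step 3 and linear speed of each of long_can1, long_can2 below 0.05 m/s and x of long_can3 in the frame of rack_long between -0.09 and -0.04 m); the robot touches nothing.
It fails at once if the robot touches a can (over 0.5 N) (contact force between any of the arm, the fingers and long_can1 above 0.5 N or contact force between any of the arm, the fingers and long_can2 above 0.5 N or contact force between any of the arm, the fingers and long_can3 above 0.5 N).
It fails at once if the robot touches the narrow rack or its cans (over 0.5 N), or its lever moves over 0.15 rad or a can of it over 20 mm (contact force between any of the arm, the fingers and rack_short above 0.5 N or contact force between any of the arm, the fingers and short_can1 above 0.5 N or contact force between any of the arm, the fingers and short_can2 above 0.5 N or contact force between any of the arm, the fingers and short_can3 above 0.5 N or value of joint lever_short above 0.15 rad or distance of any of short_can1, short_can2, short_can3 from where it was at the start of the episode above 0.02 m).
It fails at once if a long can is lifted out of the lane (z of any of long_can1, long_can2, long_can3 in the frame of rack_long above 0.125 m).
It fails at once if more than one can is let out (x of long_can2 in the frame of rack_long above 0.045 m).
It fails at once if a jar or the carton is moved more than 20 mm (distance of any of preserve_jar, spice_jar, carton from where it was at the start of the episode above 0.02 m).
It also fails if it takes over 32 s, if anything falls off the work surface, if the arm or the gripper's body presses on something with over 40 N, if the wrist force passes 120 N, or if a joint passes its speed limit or range.

## Working session

There is one attempt and no reset: what is moved stays moved. The work goes in short steps, Python scripts to look and compute and a tool call to move; the robot and the scene stay as the last step left them, time stands still between calls to the robot, and variables do not carry over. Pictures are saved under pics/ and viewed, at most 10 in all, crops included, and the job is handed in when it is done.

Besides the shell and the picture viewer there is one more tool, called after "Call:" as name(argument=value, ...), one argument or row to a line, values as JSON. send_rows: Moves the arm, as the interface text tells. Its arguments: {"type":"object","properties":{"series":{"type":"string"}},"required":["series"]}

```bash
mkdir -p pics
python3 - <<'E'
from rig import manip
import cv2
for c in ["scene","top"]:
    d=manip.read_camera(c)
    cv2.imwrite(f"pics/{c}0.png",d["image"][:,:,::-1])
    print(c,d["fx"],d["cx"],d["cy"],d["k1"],d["extrinsics"].__repr__())
    for t in ["rack_long","rack_short","plate_long","gate_long","long_can1","long_can3","preserve_jar","spice_jar","carton"]:
        print(t,[(list(map(int,o["extent"])),round(o["confidence"],2)) for o in manip.look_for(c,t)][:4])
s=manip.sense();print(s["time"],s["tool_pos"],s["eef_rot"])
E
```

```text
scene 401.6857160765242 255.61337671810395 182.04751244530556 -0.11747493284532937 array([[ 0.49241443,  0.70404798, -0.5117074 ,  1.10410515],
       [ 0.87032197, -0.40386197,  0.28184248, -0.25944194],
       [-0.00822853, -0.5841335 , -0.81161589,  1.06640867],
       [ 0.        ,  0.        ,  0.        ,  1.        ]])
rack_long [([266, 133, 340, 238], 0.87)]
rack_short [([282, 138, 340, 200], 0.58), ([169, 202, 222, 322], 0.56)]
plate_long [([281, 139, 341, 199], 0.94)]
gate_long [([280, 139, 340, 200], 0.87)]
long_can1 [([286, 109, 320, 137], 0.88), ([235, 122, 271, 151], 0.85), ([274, 137, 308, 158], 0.81), ([276, 157, 318, 181], 0.7)]
long_can3 [([286, 109, 320, 137], 0.88), ([235, 122, 271, 151], 0.85), ([274, 137, 308, 158], 0.81), ([276, 157, 318, 181], 0.7)]
preserve_jar [([331, 184, 350, 214], 0.62)]
spice_jar [([220, 281, 230, 301], 0.66)]
carton [([274, 262, 310, 298], 0.63), ([167, 200, 219, 325], 0.2)]
top 365.9585581355965 257.92167642319055 193.30912096399013 -0.05352456768900055 array([[-2.25782484e-02, -9.82538352e-01,  1.84685162e-01,
         3.73419548e-01]
[... 301 characters left out ...]
130, 159, 239, 204], 0.45)]
rack_short [([331, 95, 394, 221], 0.64)]
plate_long [([133, 155, 234, 199], 0.61)]
gate_long [([128, 159, 237, 205], 0.89)]
long_can1 [([161, 216, 209, 249], 0.96), ([179, 159, 225, 196], 0.75), ([171, 188, 220, 224], 0.73), ([188, 279, 230, 330], 0.7)]
long_can3 [([161, 216, 209, 249], 0.96), ([179, 159, 225, 196], 0.75), ([171, 188, 220, 224], 0.73), ([188, 279, 230, 330], 0.7)]
preserve_jar [([155, 138, 186, 167], 0.55), ([330, 104, 354, 131], 0.39)]
spice_jar [([332, 106, 353, 133], 0.93)]
carton [([159, 217, 212, 253], 0.74), ([260, 78, 299, 115], 0.7)]
1.0 [ 0.19884943 -0.59251924  0.198485  ] [-6.77362140e-06  9.86925992e-01  1.61174089e-01 -1.06676939e-05]
```

Run:
```python
import cv2
a=cv2.imread("pics/top0.png"); cv2.imwrite("pics/topcrop.png",cv2.resize(a[70:345,110:420],None,fx=2.5,fy=2.1))
```

```text
(no output)
```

View pics/topcrop.png

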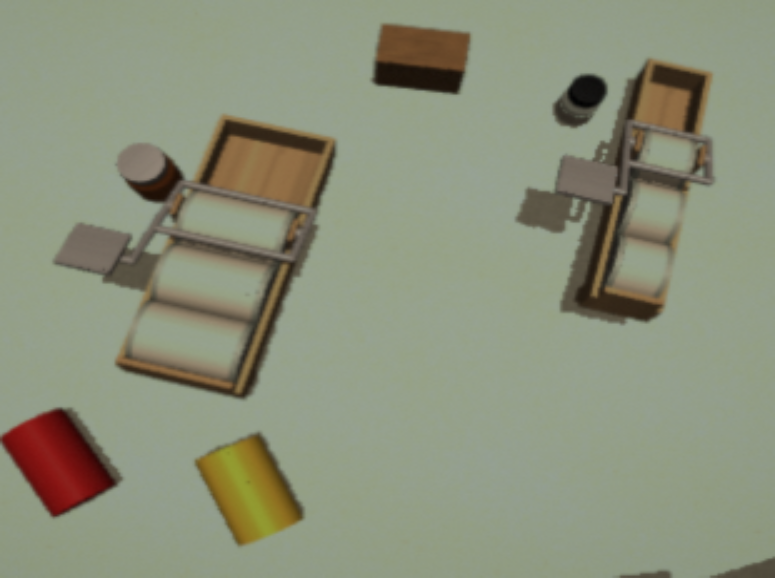

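View pics/scene0.png

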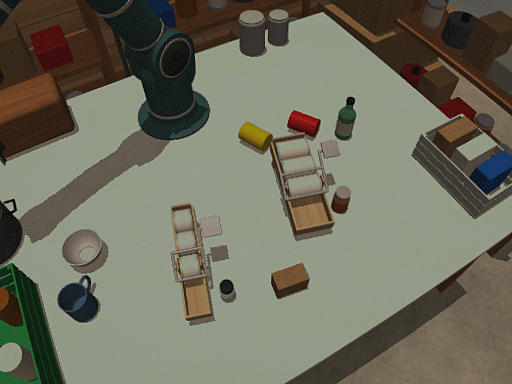

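The wide rack is the one at top-left in the crop: its three cans are at crop (235,220), (212,282) and (190,342), and its plate is at (93,247), with the amber jar beside it at (145,165). The narrow rack is on the right. The red and yellow cans below the wide rack, at (58,460) and (248,488), are look-alikes lying loose on the table, so I'll leave them alone. Next I fit the rack pose.

```bash
cat > h.py <<'E'
import numpy as np, cv2
def proj(d,P,T=None):
    E=np.linalg.inv(d["extrinsics"] if T is None else T@d["hand_eye"])
    K=np.array([[d["fx"],0,d["cx"]],[0,d["fy"],d["cy"]],[0,0,1]])
    return cv2.projectPoints(np.asarray(P,float),cv2.Rodrigues(E[:3,:3])[0],E[:3,3],K,np.array([d["k1"],0,0,0]))[0][:,0]
def rw(q,P):
    c,s=np.cos(q[2]),np.sin(q[2]); P=np.asarray(P,float)
    return np.c_[q[0]+c*P[:,0]-s*P[:,1],q[1]+s*P[:,0]+c*P[:,1],P[:,2]]
E
python3 - <<'E'
from rig import manip
from h import *
from scipy.optimize import least_squares
P=np.array([[-.06,.098,.157],[.003,0,.078],[-.063,0,.087],[-.128,0,.097]])
t=manip.read_camera("top");s=manip.read_camera("scene")
pt=np.array([[147.2,187.6],[202,177.5],[195.5,206],[185,232.5]])
ps=np.array([[330.5,149]])
f=lambda q:np.r_[(proj(t,rw(q,P))-pt).ravel(),(proj(s,rw(q,P[:1]))-ps).ravel()]
r=least_squares(f,[.5,.2,-.2],loss="soft_l1");q=r.x
print(q,f(q).reshape(-1,2).round(1))
print("plate",rw(q,[[-.06,.098,.157],[-.06,.104,.157],[-.076,.104,.126],[-.078,.104,.092]]).round(4))
im=cv2.resize(t["image"][:,:,::-1][70:345,110:420],None,fx=2.5,fy=2.1).copy()
h=.025
c=[[-.06+a*h*np.cos(.4),.098+b*h,.157-a*h*np.sin(.4)] for a,b in((1,1),(1,-1),(-1,-1),(-1,1))]
for p in np.r_[proj(t,rw(q,P)),proj(t,rw(q,c))]:
    cv2.circle(im,(int((p[0]+.5-110)*2.5),int((p[1]+.5-70)*2.1)),3,(0,0,255),-1)
cv2.imwrite("pics/ov.png",im)
E
```

```text
[ 0.56451166  0.20123878 -0.28033675] [[-1.4 -0.4]
 [ 1.8  1.4]
 [-0.4 -0.7]
 [ 1.1 -0. ]
 [ 0.3 -0.8]]
plate [[0.534  0.312  0.157 ]
 [0.5356 0.3178 0.157 ]
 [0.5203 0.3222 0.126 ]
 [0.5183 0.3228 0.092 ]]
```

View pics/ov.png

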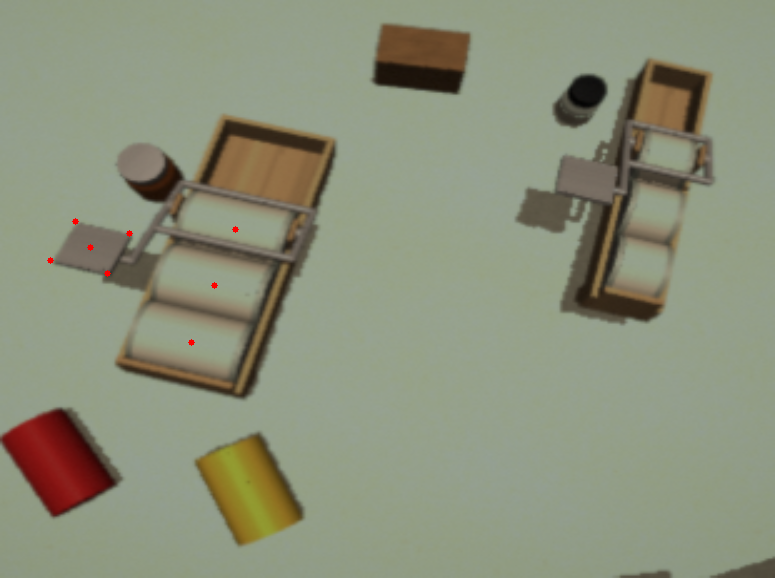

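The overlay matches to about 2 mm, with the true plate centre near crop (93,247), world about (0.535, 0.311). I'll close the gripper, raise it and travel high to a point above the plate.

Call:
send_rows(
  series="0 0 50 0 0; 0 0 100 0 0; 20 30 120 0.1 0; 50 75 120 0.2 0; 80 120 120 0.3 0; 110 165 120 0.4 0; 140 210 120 0.5 0; 170 255 120 0.6 0; 200 300 120 0.7 0; 220 345 120 0.8 0",
)

```text
time: 2.35
tool_pos: [0.4198, -0.2457, 0.3186]
eef_rot: [0.0, 0.845, 0.534, 0.0]
wrist_force: [0.5, -0.2, 0.4]
grip_width: 0.002
grasp_force: 0.0
```

Call:
send_rows(
  series="20 50 0 0.1 0; 40 100 0 0.18 0; 60 150 0 0.18 0; 80 200 0 0.18 0; 95 250 0 0.18 0; 105 300 0 0.18 0; 110 350 0 0.18 0; 113 400 0 0.18 0; 115 450 0 0.18 0; 115 490 0 0.18 0",
)

```text
time: 3.6
tool_pos: [0.5336, 0.2444, 0.3185]
eef_rot: [-0.0, 0.795, 0.607, 0.0]
wrist_force: [-0.0, 0.0, -1.0]
grip_width: -0.001
grasp_force: 0.0
```

Run:
```python
from rig import manip
s=manip.sense();print(s["time"],s["tool_pos"],s["eef_rot"],s["grip_width"],s["wrist_force"])
```

```text
3.6 [0.53359644 0.24444305 0.31847229] [-1.00690924e-04  7.94731281e-01  6.06961432e-01  2.89130800e-05] -0.0006153128506820808 [-0.01792573  0.03094703 -1.04040926]
```

Call:
send_rows(
  series="1 35 -20 0 0; 2 74 -50 0 0; 2 74 -70 0 0; 2 74 -70 0 0",
)

```text
time: 4.1
tool_pos: [0.5356, 0.3156, 0.2472]
eef_rot: [-0.0, 0.795, 0.607, -0.001]
wrist_force: [-0.9, -0.3, 1.0]
grip_width: 0.003
grasp_force: 0.0
```

Run:
```python
from rig import manip
from h import *
from scipy.spatial.transform import Rotation as R
s=manip.sense(); w=manip.read_camera("wrist")
q=s["eef_rot"];T=np.eye(4);T[:3,:3]=R.from_quat([*q[1:],q[0]]).as_matrix();T[:3,3]=s["tool_pos"]
print(T[:3,3])
q=[.5645,.2012,-.28];h=.025
c=[[-.06+a*h*np.cos(.4),.098+b*h,.157-a*h*np.sin(.4)] for a,b in((1,1),(1,-1),(-1,-1),(-1,1))]
im=w["image"][:,:,::-1].copy()
cv2.polylines(im,[proj(w,rw(q,c),T).astype(int)],True,(0,0,255))
p=proj(w,[[*T[:2,3],.157]],T)[0].astype(int); cv2.circle(im,tuple(map(int,p)),4,(255,0,0),-1);print(p)
cv2.imwrite("pics/w1.png",im)
```

```text
[0.53556192 0.31557996 0.24721517]
[250 188]
```

View pics/w1.png

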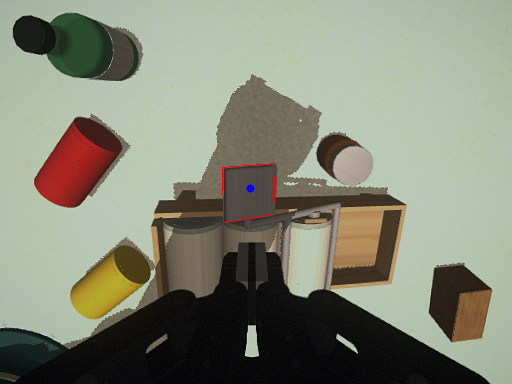

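The projected plate outline (223–276, 165–222) falls exactly on the plate, and the aim point (250,188) is a little outward of its centre. The can row and jar (345,160) are clear. I'm pressing along the plate's arc.

Call:
send_rows(
  series="0 0 -45 0 0; 0 0 -75 0 0; 0 0 -85 0 0; -5 2 -95 0 0; -10 3 -106 0 0; -14 4 -117 0 0; -16 5 -128 0 0; -17 5 -137 0 0; -17 5 -145 0 0; -17 5 -149 0 0",
)

```text
time: 5.4
tool_pos: [0.5187, 0.3216, 0.099]
eef_rot: [-0.0, 0.795, 0.607, -0.0]
wrist_force: [-3.1, -0.1, 4.8]
grip_width: -0.0
grasp_force: 2.3
```

Call:
send_rows(
  series="0 0 -3 0 0; 0 0 -5 0 0; 0 0 -5 0 0; 0 0 -5 0 0; 0 0 -5 0 0; 0 0 -5 0 0",
)

```text
time: 6.15
tool_pos: [0.5189, 0.3215, 0.0946]
eef_rot: [-0.0, 0.795, 0.607, 0.0]
wrist_force: [-3.7, 2.4, 4.3]
grip_width: 0.001
grasp_force: 2.2
```

Run:
```python
from rig import manip
import cv2
s=manip.sense();print(s["tool_pos"],s["wrist_force"])
a=manip.read_camera("scene")["image"][:,:,::-1][90:250,220:390]
b=manip.read_camera("top")["image"][:,:,::-1][90:270,110:260]
a=cv2.resize(a,(400,400));b=cv2.resize(b,(400,400))
cv2.imwrite("pics/p1.png",cv2.hconcat([a,b]))
```

```text
[0.51890318 0.32154162 0.0945571 ] [-3.71664872  2.35012788  4.26976431]
```

View pics/p1.png

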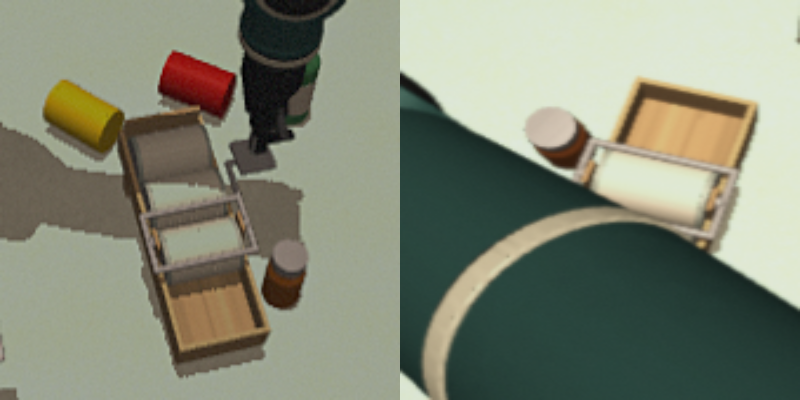

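The can at left-panel (200,245) is still behind the gate and the force of about 4 N shows the spring only, so the lever isn't on its stop yet. I'll press further.

Call:
send_rows(
  series="0 0 -2 0 0; 0 0 -4 0 0; 0 0 -4 0 0; 0 0 -4 0 0",
)

```text
time: 6.75
tool_pos: [0.5189, 0.3215, 0.0905]
eef_rot: [-0.0, 0.795, 0.607, -0.0]
wrist_force: [-2.9, 0.9, 4.6]
grip_width: 0.002
grasp_force: 2.2
```

Call:
send_rows(
  series="0 0 -2 0 0; 0 0 -4 0 0; 0 0 -4 0 0; 0 0 -4 0 0",
)

```text
time: 7.25
tool_pos: [0.5189, 0.3215, 0.0865]
eef_rot: [-0.0, 0.795, 0.607, -0.0]
wrist_force: [-4.6, 1.8, 4.2]
grip_width: -0.003
grasp_force: 2.3
```

Run:
```python
from rig import manip
import cv2
s=manip.sense();print(s["tool_pos"],s["wrist_force"])
a=manip.read_camera("scene")["image"][:,:,::-1][90:250,220:390]
cv2.imwrite("pics/p2.png",cv2.resize(a,(600,565),interpolation=cv2.INTER_CUBIC))
```

```text
[0.51887586 0.3214634  0.08651124] [-4.63482948  1.83571103  4.22734592]
```

View pics/p2.png

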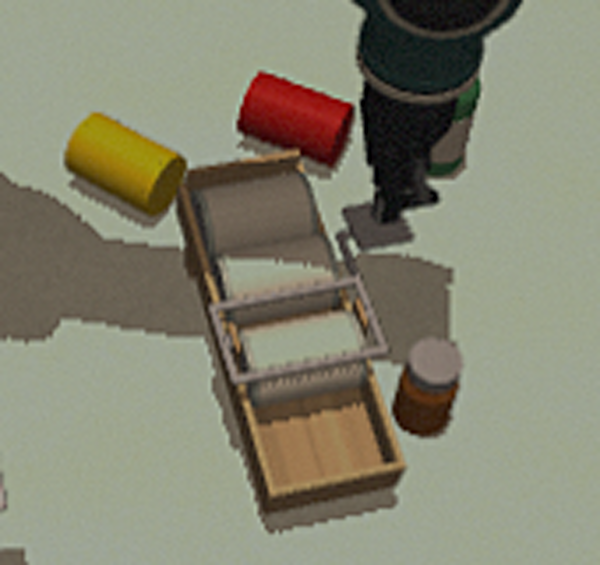

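Call:
send_rows(
  series="0 0 -2 0 0; 0 0 -4 0 0; 0 0 -4 0 0; 0 0 -4 0 0; 0 0 -4 0 0",
)

```text
time: 7.92
tool_pos: [0.5188, 0.3215, 0.0825]
eef_rot: [-0.0, 0.795, 0.607, -0.0]
wrist_force: [-4.0, 0.6, 4.2]
grip_width: -0.003
grasp_force: 2.2
```

Run:
```python
from rig import manip
import cv2
s=manip.sense();print(s["tool_pos"],s["wrist_force"])
a=manip.read_camera("scene")["image"][:,:,::-1][135:230,265:355]
cv2.imwrite("pics/p3.png",cv2.resize(a,(540,570),interpolation=cv2.INTER_CUBIC))
```

```text
[0.51884783 0.32148369 0.08248634] [-3.98605301  0.59550144  4.17377983]
```

View pics/p3.png

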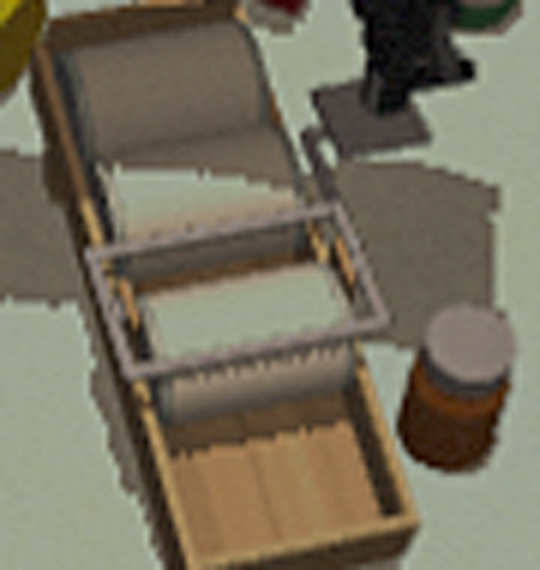

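The finger at (405,100) sits towards the plate's uphill edge. I'll keep pressing and shift a little downhill on the plate.

Call:
send_rows(
  series="2 0 -2 0 0; 4 -1 -3 0 0; 6 -2 -4 0 0; 6 -2 -5 0 0; 6 -2 -5 0 0; 6 -2 -5 0 0; 6 -2 -5 0 0",
)

```text
time: 8.85
tool_pos: [0.5249, 0.3195, 0.0775]
eef_rot: [-0.0, 0.795, 0.607, 0.0]
wrist_force: [-3.1, 1.9, 4.3]
grip_width: 0.0
grasp_force: 2.3
```

Run:
```python
from rig import manip
import cv2
s=manip.sense();print(s["tool_pos"],s["wrist_force"])
a=manip.read_camera("scene")["image"][:,:,::-1][135:230,265:355]
cv2.imwrite("pics/p4.png",cv2.resize(a,(540,570),interpolation=cv2.INTER_CUBIC))
for c in manip.look_for("scene","long_can1"): print([int(v) for v in c["extent"]],c["confidence"])
```

```text
[0.52488436 0.31953049 0.07748295] [-3.1466042   1.89071041  4.269651  ]
[277, 157, 314, 185] 0.8
[275, 141, 308, 158] 0.77
[284, 110, 320, 138] 0.74
[287, 183, 326, 207] 0.61
[235, 121, 272, 150] 0.58
```

View pics/p4.png

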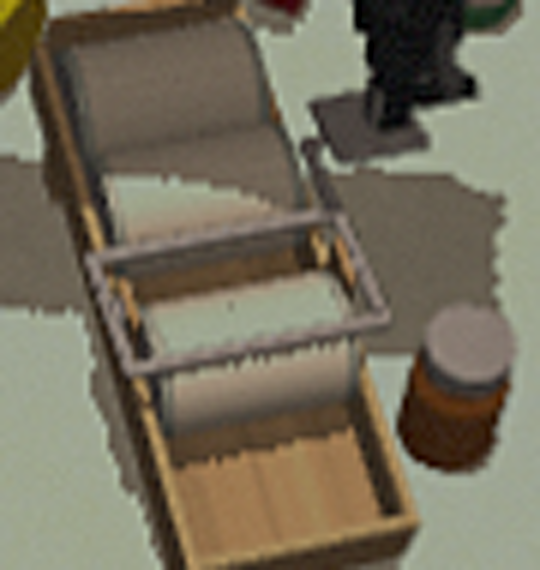

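Run:
```python
from rig import manip
from h import *
d=manip.read_camera("scene");s=manip.sense()
q=[.5645,.2012,-.28]
f=lambda P:((proj(d,P)+.5-[265,135])*6).round().astype(int).tolist()
h=.025
def plate(x,z,t): return [[x+a*h*np.cos(t),.098+b*h,z-a*h*np.sin(t)] for a,b in((0,0),(1,1),(1,-1),(-1,-1),(-1,1))]
print("rest",f(rw(q,plate(-.06,.157,.4))))
print("full",f(rw(q,plate(-.078,.092,-.4))))
print("half",f(rw(q,plate(-.076,.126,0))))
print("tcp",f([s["tool_pos"]]), s["tool_pos"],s["joints"])
```

```text
rest [[398, 82], [458, 120], [363, 138], [337, 44], [432, 26]]
full [[369, 137], [432, 150], [340, 168], [307, 125], [396, 108]]
half [[379, 98], [442, 126], [348, 144], [317, 71], [408, 54]]
tcp [[378, 164]] [0.52487291 0.31955326 0.07748844] [-0.1232189   0.62148403 -0.64721765  1.72225823  0.44626067  0.94976182
 -1.21271702]
```

The corner comparison puts the lever at about 0.6 rad; the real fingertip shows about 16–20 mm above the computed TCP. I'll press deeper and shift slightly outward, away from the lane wall.

Call:
send_rows(
  series="1 3 -2 0 0; 2 5 -4 0 0; 2 5 -6 0 0; 2 5 -8 0 0; 2 5 -8 0 0; 2 5 -8 0 0",
)

```text
time: 9.75
tool_pos: [0.5272, 0.3242, 0.0695]
eef_rot: [0.0, 0.795, 0.607, 0.0]
wrist_force: [-0.9, -3.2, 5.7]
grip_width: 0.005
grasp_force: 2.3
```

Run:
```python
from rig import manip
import cv2
s=manip.sense();print(s["tool_pos"],s["wrist_force"])
a=manip.read_camera("scene")["image"][:,:,::-1][135:230,265:355]
cv2.imwrite("pics/p5.png",cv2.resize(a,(540,570),interpolation=cv2.INTER_CUBIC))
for c in manip.look_for("scene","long_can1"): print([int(v) for v in c["extent"]],c["confidence"])
```

```text
[0.52716257 0.32424102 0.06950297] [-0.93803087 -3.18785822  5.68041395]
[236, 122, 271, 149] 0.82
[276, 141, 309, 159] 0.72
[285, 111, 318, 136] 0.66
[278, 155, 316, 178] 0.6
[292, 202, 329, 230] 0.56
```

Call:
send_rows(
  series="0 0 -2 0 0; 0 0 -2 0 0; 0 0 -2 0 0; 0 0 -2 0 0",
)

```text
time: 10.35
tool_pos: [0.527, 0.3245, 0.0676]
eef_rot: [0.0, 0.795, 0.607, 0.0]
wrist_force: [-0.3, -2.5, 4.6]
grip_width: -0.001
grasp_force: 2.2
```

Run:
```python
from rig import manip
from h import *
d=manip.read_camera("scene");s=manip.sense();print(s["tool_pos"],s["wrist_force"])
for c in manip.look_for("scene","long_can1"): print([int(v) for v in c["extent"]],c["confidence"])
q=[.5645,.2012,-.28]
print(proj(d,rw(q,[[.096,0,.066],[.003,0,.078],[-.063,0,.087],[-.128,0,.097]])).round())
cv2.imwrite("pics/p6.png",cv2.resize(d["image"][:,:,::-1][135:235,265:355],(540,600),interpolation=cv2.INTER_CUBIC))
```

```text
[0.52700093 0.32454166 0.06757501] [ 0.11473657 -2.5452122   5.40114123]
[234, 122, 273, 149] 0.91
[290, 110, 321, 134] 0.9
[296, 203, 330, 228] 0.86
[280, 158, 316, 183] 0.69
[276, 139, 308, 160] 0.69
[180, 233, 197, 251] 0.64
[[313. 214.]
 [303. 187.]
 [297. 168.]
 [292. 150.]]
```

View pics/p6.png

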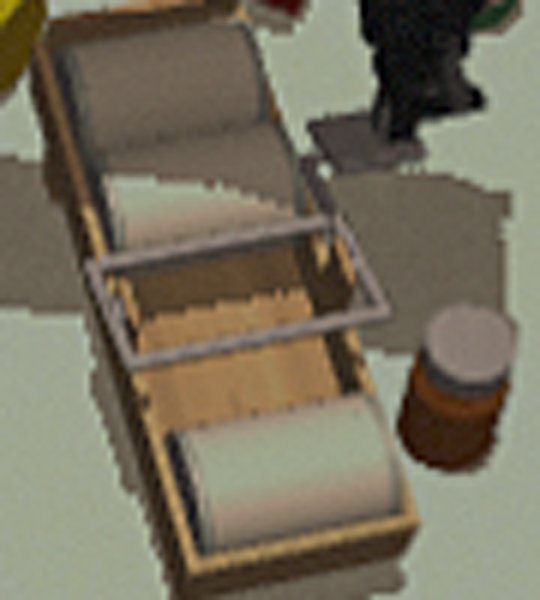

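The first can lies in the bay at (290,475), and cans 2 and 3 are held behind the raised lever. Releasing now, straight up.

Call:
send_rows(
  series="2 0 20 0 0; 5 0 50 0 0; 8 0 90 0 0; 8 0 130 0 0; 8 0 180 0 0; 8 0 230 0 0; 8 0 230 0 0; 8 0 230 0 0; 8 0 230 0 0; 8 0 230 0 0",
)

```text
time: 11.7
tool_pos: [0.5346, 0.3244, 0.2968]
eef_rot: [-0.0, 0.795, 0.607, -0.001]
wrist_force: [-0.1, -0.3, 0.3]
grip_width: 0.004
grasp_force: 0.0
```

Call:
send_rows(
  series="0 0 0 0 0; -20 -40 0 0 0; -40 -90 0 0 0; -50 -140 0 0 0; -50 -190 0 0 0; -50 -240 0 0 0; -50 -290 0 0 0; -50 -330 0 0 0; -50 -330 0 0 0; -50 -330 0 0 0",
)

```text
time: 12.95
tool_pos: [0.4848, -0.0049, 0.2975]
eef_rot: [-0.0, 0.795, 0.607, 0.0]
wrist_force: [-0.2, 0.7, 0.3]
grip_width: -0.0
grasp_force: 0.0
```

Run:
```python
from rig import manip
from h import *
d=manip.read_camera("scene");t=manip.read_camera("top");s=manip.sense();print(s["time"],s["tool_pos"],s["wrist_force"])
for n in("scene","top"):
  for c in manip.look_for(n,"long_can1"): print(n,[int(v) for v in c["extent"]],c["confidence"])
a=cv2.resize(d["image"][:,:,::-1][100:240,230:370],(400,400),interpolation=cv2.INTER_CUBIC)
b=cv2.resize(t["image"][:,:,::-1][90:270,110:260],(400,400),interpolation=cv2.INTER_CUBIC)
cv2.imwrite("pics/p7.png",cv2.hconcat([a,b]))
```

```text
13.05 [ 0.48485587 -0.00436913  0.29745974] [ 0.25624975  0.1392782  -0.35838383]
scene [284, 113, 319, 137] 0.82
scene [237, 124, 273, 152] 0.77
scene [294, 203, 332, 226] 0.73
scene [285, 175, 320, 198] 0.59
scene [265, 130, 339, 235] 0.23
top [187, 280, 231, 329] 0.97
top [171, 190, 221, 223] 0.86
top [180, 164, 226, 195] 0.7
top [191, 124, 238, 160] 0.65
top [109, 263, 155, 315] 0.62
```

View pics/p7.png

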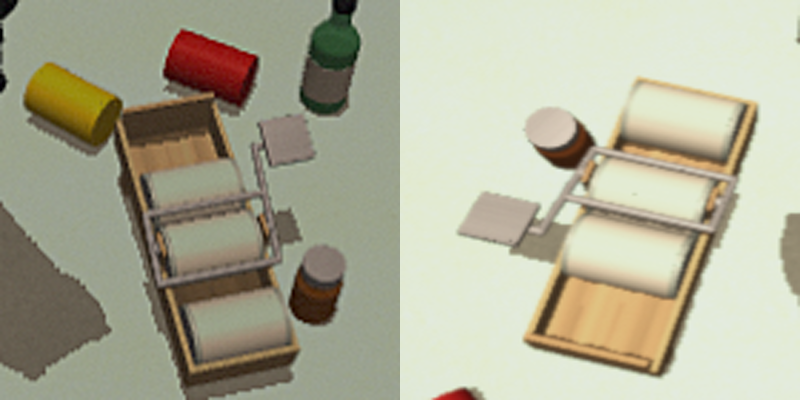

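The first can is in the bay, at right-panel (685,120). The second waits at the gate (650,190) and the third sits behind it (630,255). The plate is back up at (498,217). Handing in.

```bash
python3 -c "
from rig import manip
print(manip.hand_in())"
```

```text
the job is handed in; nothing more can be done
None
```

I pressed the wide rack's lever and released it once. In the last pictures one long can lies in the pick-up bay, the next waits at the shut gate with the third behind it, and the arm is clear. The job is handed in; no verdict was returned.

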